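# Feel three pivot blocks for play and slide the loose one out of the row

## Task

Three like pivot blocks stand touching in a row; one has a worn pin. Check the arms one at a time, in any order: rock each away from you against its stop, pause, pull it back towards you against its other stop and leave it leaning towards you before you go on to the next. When all three are checked, slide the loose block, the one whose arm rocks much further, out of the row and wholly onto the red sheet without lifting or tipping it, leaving the two sound blocks in their places with their arms still leaning towards you, and disturbing nothing that stands around.

Things in the scene. Friction and masses are not known exactly. Their poses are not given: they have to be found in the camera images.
- rack: fixed aluminium rack, origin on the bench at the row's middle; x runs along the row away from the robot, yaw 0.08 to 0.42. End cheeks 24 mm high at x = +-90 mm (feet out to 117 mm); along the left (+y) side a wall whose lip, 21.5 to 26.5 mm high, covers the blocks' edges for y > 25 mm. Blocks stand at x = -56, 0, +56 mm, y = 0, order unknown, 1 mm apart; they can only slide out to -y
- sheet: flat red reject sheet stuck on the bench to the right of the row (its -y side), 190 (x) x 140 (y) mm, no thickness to feel; origin at its middle
- block_a: pivot block, loose, about 0.8 kg: slippery blue nylon-coated base 55 (x) x 64 (y) x 20 mm high; origin at its underside's centre, z up, x along the row away from the robot. Two dark cheeks (15 x 7 mm, at y = +-15.5 mm) rise to 26 mm at its middle and carry an orange-handled arm on a pin along y, 16 mm up. The three blocks look exactly alike; which is loose can only be felt
- lever_a (a joint): tilt (rad) of this block's arm: 0 upright, positive away from the robot (block's +x), negative towards it. Starts within 0.02 of upright, stays where it is left (0.4 N at the handle moves it). Hard stops at about +-0.08 if sound, +-0.35 if loose. Rock it with a finger or loosely between slightly open fingers: pinched tight it cannot turn, but it can then be used to pull the block
- grip_a (a point): middle of the arm's orange handle, 34 mm above the pin (50 mm above the bench when upright). The handle is 12 mm thick in x, 24 mm wide in y and reaches from 28 to 68 mm above the bench; pinch it across its 12 mm
- block_b: pivot block, loose, about 0.8 kg: slippery blue nylon-coated base 55 (x) x 64 (y) x 20 mm high; origin at its underside's centre, z up, x along the row away from the robot. Two dark cheeks (15 x 7 mm, at y = +-15.5 mm) rise to 26 mm at its middle and carry an orange-handled arm on a pin along y, 16 mm up. The three blocks look exactly alike; which is loose can only be felt
- lever_b (a joint): tilt (rad) of this block's arm: 0 upright, positive away from the robot (block's +x), negative towards it. Starts within 0.02 of upright, stays where it is left (0.4 N at the handle moves it). Hard stops at about +-0.08 if sound, +-0.35 if loose. Rock it with a finger or loosely between slightly open fingers: pinched tight it cannot turn, but it can then be used to pull the block
- grip_b (a point): middle of the arm's orange handle, 34 mm above the pin (50 mm above the bench when upright). The handle is 12 mm thick in x, 24 mm wide in y and reaches from 28 to 68 mm above the bench; pinch it across its 12 mm
- block_c: pivot block, loose, about 0.8 kg: slippery blue nylon-coated base 55 (x) x 64 (y) x 20 mm high; origin at its underside's centre, z up, x along the row away from the robot. Two dark cheeks (15 x 7 mm, at y = +-15.5 mm) rise to 26 mm at its middle and carry an orange-handled arm on a pin along y, 16 mm up. The three blocks look exactly alike; which is loose can only be felt
- lever_c (a joint): tilt (rad) of this block's arm: 0 upright, positive away from the robot (block's +x), negative towards it. Starts within 0.02 of upright, stays where it is left (0.4 N at the handle moves it). Hard stops at about +-0.08 if sound, +-0.35 if loose. Rock it with a finger or loosely between slightly open fingers: pinched tight it cannot turn, but it can then be used to pull the block
- grip_c (a point): middle of the arm's orange handle, 34 mm above the pin (50 mm above the bench when upright). The handle is 12 mm thick in x, 24 mm wide in y and reaches from 28 to 68 mm above the bench; pinch it across its 12 mm
- pink_cylinder: bystander: upright pink wax cylinder, 58 mm diameter, 75 mm high, loose, standing on the red sheet; origin at its underside's centre
- slab: bystander: pale and pink slab mould, 100 (x) x 151 (y) x 40 mm, loose, to the left of the row; origin at its underside's centre
- filler_can: bystander: green can, 78 mm diameter, 78 mm high, loose, beyond the far end of the row; origin at its underside's centre
Mind the look-alikes: they are no part of the job. Leave any turquoise look-alike of the block_a alone.

How it is judged:
By the outcome, as a careful person would: the job done as asked, in the order asked, and still so for the second after the job is handed in, with the robot touching nothing.
It also fails if it takes over 61 s, if anything falls off the work surface, if the arm or the gripper's body presses on something with over 40 N, if the wrist force passes 120 N, or if a joint passes its speed limit or range.

## Robot

A 6-joint arm with a two-finger parallel gripper is mounted at the origin on a cart in front of the work surface, level with it; the furniture and walls round the work are solid. World frame = base frame: x ahead of the robot, y to its left, z up, the work surface at z = 0. Lengths are in m, angles in rad, forces in N, time in s.
With the tool pointing down it reaches from about 0.375 to 0.825 m from the base axis. Payload 5.5 kg.
Tool frame: the origin (TCP) lies on the mounting face of the last link; the fingertips stand 173 mm ahead of it and the grasp point (between the pads) lies ctrl.grasp_offset ahead of it (ctrl.grasp_offset is the distance from the TCP to the grasp point, in m); z points along the fingers, y is the line along which they close (so a half turn about z gives the same grasp; the last joint's range is limited). The gripper opens to 85 mm and grips with 20 to 120 N. Pads are 22 mm wide; open, the fingers measure 114 mm over their backs; the gripper's body (76 mm by 85 mm) begins 54 mm behind the grasp point. The pads swing forward as they close: fully open they stand 13 mm farther back than shut.
Start: joints at [1.106, 0.314, -0.047, 1.21, 0, 1.571], TCP at [0.269, 0.536, 0.405] pointing down, gripper open.
Joint ranges: [-2.67, 2.67], [-0.69, 1.73], [-1.03, 1.25], [-2.08, 2.16], [-1.42, 1.45], [-3.14, 3.14]. Speed limits (rad/s): [2.39, 2.39, 3.01, 3.14, 3.14, 3.14].

## Interface

Orientations are given as a unit quaternion [x, y, z, w].
In Python, from cell import ctrl, eyes, models gives the robot as it stands.
- The arm moves only by the tool drive_tool, never from a script. Its arguments are lists of equal length, an entry for each row: "fingers": the closure, from -1 (fully open) to 1 (shut); "linear": the shift along the tool's x, y, z in cm, a list of three; "spin": the turn about the tool's z in degrees. In form: {"fingers": [fingers, ...], "linear": [[tx, ty, tz], ...], "spin": [spin, ...]}. A call has 1 to 10 rows; each row shifts and turns the commanded pose from where the row before left it, along the tool's axes as they then stand; what a row does not reach is not made up. A row lasts 1/8 s, in which the tool goes at most 62.5 mm and 10.7 degrees, less where a joint would pass 70% of its speed; a pose out of reach is approached as far as the arm can. A call with a gripper value outside its range is refused whole. The fingers move at their own pace and stop on an object; "grip_force" is the grip in N (left out, the last holds). Time passes only in rows, so rows that do not move let the fingers close. It gives the time, the measured TCP pose, the force, the opening and the grip force at its end, in the units of the state.
- ctrl.sense(): the state, without advancing time (a new reading comes with each control period).
- eyes.capture(name): name is "scene" or "top" or "wrist"; returns the picture (384x512x3 uint8, blue, green, red); there is no depth.
- eyes.camera_params(name): a dict with "fx", "fy", "cx", "cy" (pixels), "D" ([k1, k2, p1, p2, k3] as OpenCV has them; the pictures are not rectified), "cam_to_world" (4x4, takes a point from camera to world coordinates). Camera axes: x right, y up, looking along -z (the intrinsics and any distortion apply to the point x, -y, -z); pixel columns grow to the right and rows downward; lengths in m; the calibration is good to about 2 mm. A picture is of the moment at which its call begins: read the wrist's pose just before it. camera_params takes no time and is no camera call; for the wrist camera it gives the pose at the moment of the call.
- ctrl.hand_in(): hands the job in; it is judged then, once.
Trained networks look in the newest picture that a camera, given by its name, has taken for a name from the list of things; names that differ only in an ending like _2 or _b are one class to them, and where a whole thing is asked for, a point or a joint stands for the part that bears it (a point fixed in the world has none). Each returns a list of dicts, best first, with "p" (0 to 1); they miss things now and then, are a little off and sometimes report something else, mostly with a low value. They report only what shows in the picture. A call takes as long as a camera call. They do not tell look-alikes from the thing itself.
- models.spot_in(thing, camera): "xy" ([column, row] as shares, 0 to 1, of the picture: columns of its width, rows of its height, amid what is visible of it).
- models.tip_of(thing, camera): "xy" ([column, row] as shares, 0 to 1, of the picture: columns of its width, rows of its height: a listed point, or the origin of a listed thing).
The state is a dict: "time_s": time; "joint_positions": joint angles; "joint_vel": joint speeds; "joint_efforts": joint torques, N m; "position": TCP position; "tool_rot": TCP orientation; "force": force on the tool from outside, world axes, zero at the start; "wrist_torque": the same for the moment, N m; "grip_width": finger opening in m; "grasp_force": force on a finger pad.
Only numpy, scipy, OpenCV 4.12 (cv2) and the standard library are available. Lean on these libraries where they do the work, as an engineer would, in place of code of your own. Each camera call takes 0.05 s, during which the arm holds its last target. There are 200 camera calls.

## Working session

There is one attempt and no reset: what is moved stays moved. The work goes in short steps, Python scripts to look and compute and a tool call to move; the robot and the scene stay as the last step left them, time stands still between calls to the robot, and variables do not carry over. Pictures are saved under pics/ and viewed, at most 11 in all, crops included, and the job is handed in when it is done.

Besides the shell and the picture viewer there is one more tool, called after "Call:" in YAML: its name, and indented under it one key for each argument. drive_tool: Moves the arm, as the interface text tells. Its arguments: {"type":"object","properties":{"fingers":{"type":"array","items":{"type":"number"}},"linear":{"type":"array","items":{"type":"array","items":{"type":"number"}}},"spin":{"type":"array","items":{"type":"number"}},"grip_force":{"type":"number"}},"required":["fingers","linear","spin"]}

```bash
mkdir -p pics
cat > h.py <<'E'
import numpy as np, cv2
from cell import ctrl, eyes, models
def ray(cam,uv,P=None):
    P=P or eyes.camera_params(cam)
    K=np.array([[P['fx'],0,P['cx']],[0,P['fy'],P['cy']],[0,0,1]])
    n=cv2.undistortPoints(np.array([[uv]],float),K,np.array(P['D'],float))[0,0]
    T=np.array(P['cam_to_world']); d=T[:3,:3]@np.array([n[0],-n[1],-1]); return T[:3,3],d
def atz(cam,uv,z,P=None):
    o,d=ray(cam,uv,P); return o+d*(z-o[2])/d[2]
def proj(cam,X,P=None):
    P=P or eyes.camera_params(cam)
    K=np.array([[P['fx'],0,P['cx']],[0,P['fy'],P['cy']],[0,0,1]])
    T=np.array(P['cam_to_world']); p=(np.atleast_2d(X)-T[:3,3])@T[:3,:3]; p=p*[1,-1,-1]
    return cv2.projectPoints(p,np.zeros(3),np.zeros(3),K,np.array(P['D'],float))[0][:,0]
def tri(rs):
    A=0;b=0
    for o,d in rs:
        d=d/np.linalg.norm(d);M=np.eye(3)-np.outer(d,d);A=A+M;b=b+M@o
    return np.linalg.solve(A,b)
E
python3 - <<'E'
from h import *
ims=[]
for c in ['scene','top']:
    im=eyes.capture(c); cv2.imwrite(f'pics/{c}0.png',im); ims.append(im)
    for t in ['block_a','grip_a','rack','sheet','pink_cylinder','slab','filler_can']:
        for r in models.tip_of(t,c)[:5]:
            uv=np.array(r['xy'])*[512,384]
            print(c,t,round(r['p'],2),uv.round(),atz(c,uv,0.05 if t=='grip_a' else 0).round(3))
s=ctrl.sense();print(s['time_s'],s['position'],s['tool_rot'],s['force'],s['grip_width'],ctrl.grasp_offset)
P=eyes.camera_params('top');print(P)
E
```

```text
scene block_a 0.8 [255. 233.] [ 0.464 -0.147  0.   ]
scene block_a 0.77 [182. 163.] [0.468 0.207 0.   ]
scene block_a 0.73 [257. 222.] [ 0.491 -0.121  0.   ]
scene block_a 0.71 [240. 245.] [ 0.407 -0.153  0.   ]
scene block_a 0.59 [265. 219.] [ 0.515 -0.125  0.   ]
scene grip_a 0.7 [174. 153.] [0.446 0.204 0.05 ]
scene grip_a 0.65 [269. 207.] [ 0.521 -0.134  0.05 ]
scene grip_a 0.47 [240. 232.] [ 0.408 -0.152  0.05 ]
scene rack 0.77 [261. 230.] [ 0.48  -0.148  0.   ]
scene sheet 0.8 [307. 270.] [ 0.486 -0.319  0.   ]
scene pink_cylinder 0.98 [322. 267.] [ 0.521 -0.338  0.   ]
scene filler_can 0.75 [289. 187.] [ 0.647 -0.075  0.   ]
top block_a 0.92 [264. 197.] [ 0.525 -0.135  0.   ]
top block_a 0.86 [272. 237.] [ 0.411 -0.154  0.   ]
top block_a 0.86 [151. 222.] [0.458 0.196 0.   ]
top block_a 0.68 [268. 217.] [ 0.466 -0.143  0.   ]
top block_a 0.59 [197. 130.] [0.724 0.059 0.   ]
top grip_a 0.56 [264. 198.] [ 0.52  -0.132  0.05 ]
top grip_a 0.56 [269. 220.] [ 0.457 -0.144  0.05 ]
top grip_a 0.55 [147. 220.] [0.465 0.194 0.05 ]
top grip_a 0.5 [272. 239.] [ 0.407 -0.153  0.05 ]
top gr
[... 212 characters left out ...]
 [212. 221.] [0.458 0.018 0.   ]
top filler_can 0.66 [243. 155.] [ 0.648 -0.074  0.   ]
0.8 [0.26894173 0.53633476 0.40473025] [ 2.30309594e-01  9.73117408e-01  2.52132733e-05 -6.45351831e-06] [-0.84866812  0.70752674 -0.96781999] 0.08488979006632426 0.1547
{'fx': 486.3264309128917, 'fy': 486.3264309128917, 'cx': 249.32201124129284, 'cy': 189.9538072742943, 'D': array([-0.10841159,  0.        ,  0.        ,  0.        ,  0.        ]), 'cam_to_world': array([[-0.01673796,  0.99823778, -0.05693139,  0.46560834],
       [-0.99979728, -0.01734708, -0.01022179, -0.10596973],
       [-0.01119137,  0.05674875,  0.99832576,  1.40040483],
       [ 0.        ,  0.        ,  0.        ,  1.        ]])}
```

View pics/scene0.png

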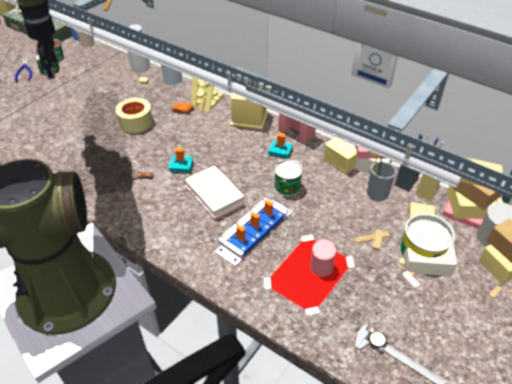

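View pics/top0.png

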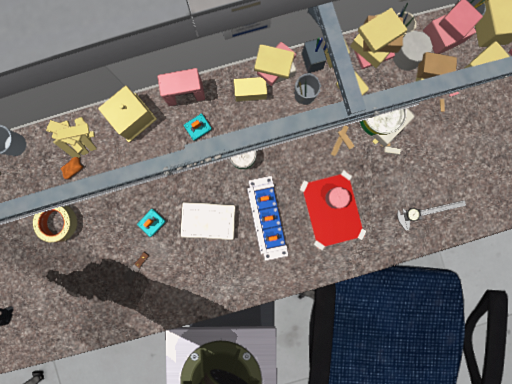

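Candidates for the row blocks, in top pixels: (272,237), (268,217) and (264,197), all blue and in the rack. The turquoise look-alikes are at (151,222) and (197,130), so I'll leave those alone. I'm moving above the row to take a close crop.

Call:
drive_tool:
  fingers: [-1,-1,-1,-1,-1,-1,-1,-1,-1,-1]
  linear:
    - [-4.2,-4.5,0]
    - [-4.2,-4.5,0]
    - [-4.2,-4.5,0]
    - [-4.2,-4.5,0]
    - [-4.2,-4.5,0]
    - [-4.2,-4.5,0]
    - [-4.2,-4.5,0]
    - [-4.2,-4.5,0]
    - [-4.2,-4.5,0]
    - [-4.2,-4.5,0]
  spin: [0,0,0,0,0,0,0,0,0,0]

```text
time_s: 2.05
position: [0.4429, -0.0563, 0.4051]
tool_rot: [0.23, 0.973, 0.0, 0.001]
force: [1.0, 0.9, -0.3]
grip_width: 0.0854
grasp_force: 0.0
```

Call:
drive_tool:
  fingers: [-1,-1,-1,-1,-1,-1,-1,-1]
  linear:
    - [-3,-3.5,0]
    - [-3,-3.5,0]
    - [0,0,0]
    - [0,0,0]
    - [0,0,0]
    - [0,0,0]
    - [0,0,0]
    - [0,0,0]
  spin: [0,0,10.7,10.7,10.7,10.7,10.7,0]

```text
time_s: 3.05
position: [0.4649, -0.1436, 0.4048]
tool_rot: [0.643, 0.766, 0.0, 0.0]
force: [-0.5, -0.1, -0.2]
grip_width: 0.0856
grasp_force: 0.0
```

Run:
```python
from h import *
s=ctrl.sense();print(s['time_s'],s['position'],s['tool_rot'],s['force'],s['joint_positions'])
P=eyes.camera_params('wrist');print(P['cam_to_world'].round(3))
im=eyes.capture('wrist');cv2.imwrite('pics/w1.png',im)
for t,z in [('block_a',0),('grip_a',.05),('rack',0),('sheet',0),('pink_cylinder',0)]:
    for r in models.tip_of(t,'wrist')[:5]:
        uv=np.array(r['xy'])*[512,384]; print(t,round(r['p'],2),uv.round(1),atz('wrist',uv,z,P).round(4))
```

```text
3.05 [ 0.46490754 -0.14364319  0.40479144] [6.42877383e-01 7.65969101e-01 9.85464037e-06 8.07603817e-05] [-0.46471339 -0.10130783 -0.22773347] [-2.99652685e-01  1.00552050e-01 -3.12000058e-01  1.15808771e+00
 -4.45260381e-05  1.09684511e+00]
[[ 0.985 -0.164 -0.054  0.451]
 [ 0.173  0.938  0.302 -0.066]
 [ 0.001 -0.306  0.952  0.373]
 [ 0.     0.     0.     1.   ]]
block_a 0.94 [248.6 161.6] [ 0.4602 -0.141   0.    ]
block_a 0.7 [298.8 162. ] [ 0.5189 -0.1313  0.    ]
block_a 0.58 [203.9 168.1] [ 0.4091 -0.158   0.    ]
block_a 0.47 [417.1 133.8] [ 0.6448 -0.0763  0.    ]
grip_a 0.97 [197.  175.4] [ 0.4087 -0.1546  0.05  ]
grip_a 0.75 [307.9 174. ] [ 0.5219 -0.1333  0.05  ]
grip_a 0.55 [255.  174.7] [ 0.4679 -0.1434  0.05  ]
sheet 0.72 [243.1 300. ] [ 0.4854 -0.3311  0.    ]
sheet 0.56 [252.3 176.7] [ 0.4678 -0.1584  0.    ]
pink_cylinder 0.95 [267.3 304.8] [ 0.5194 -0.333   0.    ]
```

View pics/w1.png

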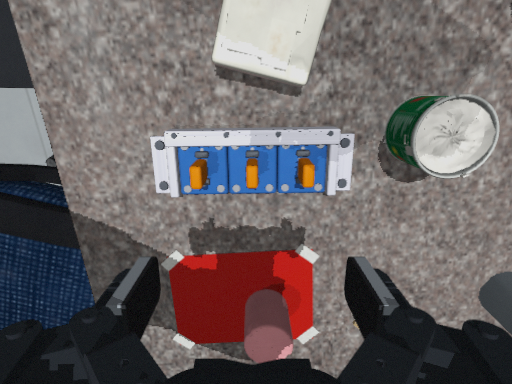

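The wrist view shows three blue blocks in the grey rack with handles at about (197,175), (252,174) and (307,174). The red sheet spans about (172..313, 253..343) with the cylinder at (268,325), and the green can is at (440,140). No turquoise shows near the row. Next I'll refine this by segmentation and a second view.

Run:
```python
from h import *
P=eyes.camera_params('wrist'); T=eyes.camera_params('top')
w=cv2.imread('pics/w1.png');t=cv2.imread('pics/top0.png')
def cc(im,lo,hi,roi,amin):
    h=cv2.cvtColor(im,cv2.COLOR_BGR2HSV);m=cv2.inRange(h,lo,hi)
    k=np.zeros_like(m);x0,y0,x1,y1=roi;k[y0:y1,x0:x1]=m[y0:y1,x0:x1]
    n,l,st,c=cv2.connectedComponentsWithStats(k)
    return sorted([(tuple(c[i].round(1)),tuple(st[i])) for i in range(1,n) if st[i][4]>=amin]),k
ow,_=cc(w,(8,150,120),(20,255,255),(170,140,340,200),40)
ot,_=cc(t,(8,150,120),(20,255,255),(245,170,295,260),5)
print(ow);print(ot)
ot=sorted(ot,key=lambda a:-a[0][1])
if len(ow)==3==len(ot):
    for a,b in zip(ow,ot): print('grip tri',tri([ray('wrist',a[0],P),ray('top',b[0],T)]).round(4))
# blue base: extents at z=.02
bw,k=cc(w,(100,120,60),(125,255,255),(165,135,345,205),30)
ys,xs=np.nonzero(k);c=np.array([atz('wrist',(x,y),.02,P) for x,y in zip(xs,ys)])
r=cv2.minAreaRect(c[:,:2].astype(np.float32)*1000);print('blue',r,cv2.boxPoints(r))
# sheet
for nm,im,Q,roi in(('wrist',w,P,(150,235,340,365)),('top',t,T,(295,165,370,255))):
    h=cv2.cvtColor(im,cv2.COLOR_BGR2HSV);m=cv2.inRange(h,(0,200,60),(6,255,255))|cv2.inRange(h,(175,200,60),(180,255,255))
    ys,xs=np.nonzero(m);s=(xs>roi[0])&(xs<roi[2])&(ys>roi[1])&(ys<roi[3])
    c=np.array([atz(nm,(x,y),0,Q)[:2]*1000 for x,y in zip(xs[s],ys[s])],np.float32)
    print('sheet',nm,cv2.minAreaRect(c),cv2.boxPoints(cv2.minAreaRect(c)).round())
cr=w[120:210,140:370];cv2.imwrite('pics/crop1.png',cv2.resize(cr,None,fx=3.4,fy=3.4,interpolation=cv2.INTER_CUBIC))
```

```text
[((np.float64(195.9), np.float64(174.7)), (np.int32(190), np.int32(160), np.int32(13), np.int32(29), np.int32(299))), ((np.float64(251.8), np.float64(173.9)), (np.int32(246), np.int32(159), np.int32(12), np.int32(29), np.int32(296))), ((np.float64(307.5), np.float64(173.4)), (np.int32(302), np.int32(159), np.int32(12), np.int32(28), np.int32(292)))]
[((np.float64(264.2), np.float64(198.0)), (np.int32(260), np.int32(196), np.int32(9), np.int32(5), np.int32(34))), ((np.float64(268.3), np.float64(217.8)), (np.int32(264), np.int32(216), np.int32(9), np.int32(5), np.int32(33))), ((np.float64(272.5), np.float64(237.7)), (np.int32(268), np.int32(236), np.int32(10), np.int32(5), np.int32(31)))]
grip tri [ 0.4085 -0.1537  0.0522]
grip tri [ 0.4644 -0.1435  0.0486]
grip tri [ 0.5199 -0.1325  0.0535]
blue ((465.26885986328125, -145.4896697998047), (165.32421875, 54.82212448120117), 10.759939193725586) [[ 378.94263 -133.9931 ]
 [ 389.1776  -187.85135]
 [ 551.5951  -156.98624]
 [ 541.3601  -103.12799]]
sheet wrist ((483.3427734375, -329.2029724121094), (187.96218872070312, 139.07168579101562), 13.154606819152832) [[ 376. -283.]
 [ 408. -418.]
 [ 591. -376.]
 [ 559. -240.]]
sheet top ((483.793212890625, -330.71563720703125), (186.03756713867188, 136.50758361816406), 13.408191680908203) [[ 377. -286.]
 [ 409. -419.]
 [ 590. -376.]
 [ 558. -243.]]
```

View pics/crop1.png

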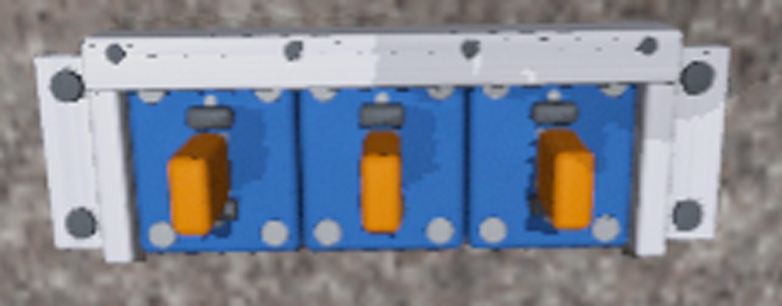

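The crop confirms three blue bases with orange handles in the rack, and nothing turquoise. I'll check the levers from near to far, straddling each handle with a 22 mm opening and the tips about 48 mm up.

Call:
drive_tool:
  fingers: [0.48,0.48,0.48,0.48,0.48,0.48]
  linear:
    - [0,0,0]
    - [0.05,-5.7,0]
    - [0,0,4]
    - [0,0,4]
    - [0,0,2]
    - [0,0,0]
  spin: [-0.7,0,0,0,0,0]
  grip_force: 20

```text
time_s: 4.1
position: [0.408, -0.1533, 0.3035]
tool_rot: [0.639, 0.769, -0.001, -0.001]
force: [0.2, -0.0, -0.2]
grip_width: 0.0219
grasp_force: 0.0
```

Run:
```python
from h import *
P=eyes.camera_params('wrist');w=eyes.capture('wrist');s=ctrl.sense()
print(s['position'],s['tool_rot'],s['grip_width'],s['force'])
h=cv2.cvtColor(w,cv2.COLOR_BGR2HSV);m=cv2.inRange(h,(8,150,120),(20,255,255))
n,l,st,c=cv2.connectedComponentsWithStats(m)
for i in range(1,n):
    if st[i][4]>40: print(st[i],atz('wrist',c[i],.05,P).round(4))
R=np.array([[.9826,.1859],[-.1859,.9826]])
print((R@(np.array([[.4085,-.1537],[.4644,-.1435],[.5199,-.1325]])-s['position'][:2]).T).T)
cv2.imwrite('pics/w2.png',w)
```

```text
[ 0.4086166  -0.15353867  0.30461055] [ 6.38761561e-01  7.69404517e-01 -1.93256254e-04 -5.65207651e-04] 0.022224489746721213 [0.22408731 0.11359226 0.74624945]
[247 185  17  45 671] [ 0.4095 -0.1535  0.05  ]
[323 185  23  45 648] [ 0.4672 -0.1428  0.05  ]
[396 185  34  45 671] [ 0.5255 -0.1322  0.05  ]
[[-1.44567614e-04 -1.36847587e-04]
 [ 5.66789524e-02 -5.06137587e-04]
 [ 1.13258152e-01 -1.49875873e-05]]
```

View pics/w2.png

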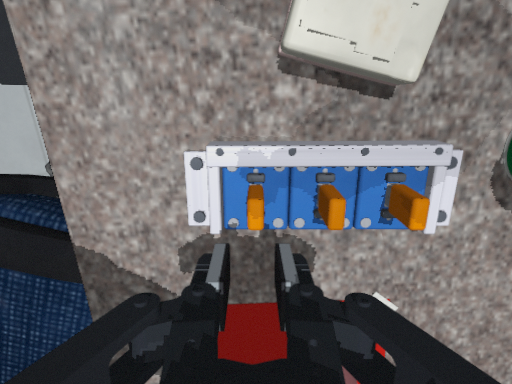

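The handle at (255,207) lines up with the gap between the fingers, about (230..278, 260). Descending.

Call:
drive_tool:
  fingers: [0.48,0.48,0.48,0.48]
  linear:
    - [0,0,4]
    - [0,0,3]
    - [0,0,1.5]
    - [0,0,0]
  spin: [0,0,0,0]

```text
time_s: 4.65
position: [0.409, -0.1537, 0.2199]
tool_rot: [0.639, 0.769, -0.0, -0.0]
force: [0.3, 0.3, 0.3]
grip_width: 0.0222
grasp_force: 0.0
```

Call:
drive_tool:
  fingers: [0.48,0.48,0.48,0.48]
  linear:
    - [0,0.3,0]
    - [0,0.2,0]
    - [0,0.2,0]
    - [0,0,0]
  spin: [0,0,0,0]

```text
time_s: 5.15
position: [0.416, -0.1523, 0.22]
tool_rot: [0.639, 0.769, 0.0, 0.0]
force: [0.6, -1.1, -0.7]
grip_width: 0.0223
grasp_force: 0.0
```

Call:
drive_tool:
  fingers: [0.48,0.48,0.48]
  linear:
    - [0,0.1,0]
    - [0,0.1,0]
    - [0,0,0]
  spin: [0,0,0]

```text
time_s: 5.52
position: [0.4177, -0.1519, 0.2196]
tool_rot: [0.639, 0.769, -0.0, -0.0]
force: [0.5, -0.3, 1.1]
grip_width: 0.022
grasp_force: 0.2
```

Call:
drive_tool:
  fingers: [0.48,0.48]
  linear:
    - [0,0.1,0]
    - [0,0,0]
  spin: [0,0]

```text
time_s: 5.78
position: [0.4187, -0.1517, 0.2197]
tool_rot: [0.639, 0.769, 0.0, -0.0]
force: [-0.8, 0.3, 0.6]
grip_width: 0.0225
grasp_force: 0.2
```

Call:
drive_tool:
  fingers: [0.48,0.48]
  linear:
    - [0,0.1,0]
    - [0,0,0]
  spin: [0,0]

```text
time_s: 6.02
position: [0.4197, -0.1516, 0.2197]
tool_rot: [0.639, 0.769, 0.0, 0.0]
force: [-0.9, 0.6, 0.4]
grip_width: 0.022
grasp_force: 0.1
```

Call:
drive_tool:
  fingers: [0.48,0.48]
  linear:
    - [0,0.1,0]
    - [0,0,0]
  spin: [0,0]

```text
time_s: 6.28
position: [0.4207, -0.1514, 0.2197]
tool_rot: [0.639, 0.769, 0.0, 0.0]
force: [-0.2, 0.0, -0.4]
grip_width: 0.0228
grasp_force: 0.1
```

Run:
```python
from h import *
w=eyes.capture('wrist');s=ctrl.sense();print(s['force'],s['grasp_force'],s['joint_efforts'])
cv2.imwrite('pics/w3.png',w[120:384,130:480])
```

```text
[-1.24473572  0.04550438  0.73264861] 0.11262019310379401 [-2.02129377e-04 -3.93615425e+01  2.68484151e+01 -1.05054360e-01
 -4.12167778e-03  5.28916207e-04]
```

View pics/w3.png

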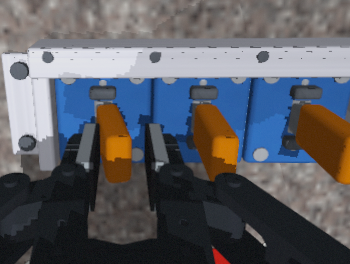

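Call:
drive_tool:
  fingers: [0.48,0.48,0.48]
  linear:
    - [0,0.1,0]
    - [0,0.1,0]
    - [0,0,0]
  spin: [0,0,0]

```text
time_s: 6.7
position: [0.4227, -0.151, 0.2197]
tool_rot: [0.639, 0.769, 0.0, 0.0]
force: [0.1, -0.2, -0.1]
grip_width: 0.0221
grasp_force: 0.1
```

```bash
cat >> h.py <<'E'
A=np.array([.4643,-.1432]);Y=.187
def row(x,y,z): c,s=np.cos(Y),np.sin(Y); return np.array([A[0]+c*x-s*y,A[1]+s*x+c*y,z])
def look(k=4):
    F=[];G=[]
    for i in range(k):
        P=eyes.camera_params('wrist');w=eyes.capture('wrist');s=ctrl.sense();F.append(s['force']);G.append(s['grasp_force'])
    f=np.mean(F,0);c,sn=np.cos(Y),np.sin(Y);p=s['position'][:2]-A
    print('t',round(s['time_s'],2),'Frow x,y,z',(c*f[0]+sn*f[1]).round(2),(-sn*f[0]+c*f[1]).round(2),f[2].round(2),'pad',np.round(np.mean(G),2),'row pos',(c*p[0]+sn*p[1]).round(4),(-sn*p[0]+c*p[1]).round(4),s['position'][2].round(4))
    return w,P
def edges(w,P):
    # dark seams/edges of blue bases along row at y=+15, z=.02, and handle extents
    xs=np.arange(-.1,.1,.0005);uv=proj('wrist',np.array([row(x,.021,.02) for x in xs]),P).astype(np.float32)
    b=cv2.remap(w,uv[:,0:1],uv[:,1:2],cv2.INTER_LINEAR)[:,0]
    h=cv2.cvtColor(b[None],cv2.COLOR_BGR2HSV)[0].astype(int)
    blue=(h[:,0]>100)&(h[:,0]<125)&(h[:,1]>110)&(h[:,2]>90)
    d=np.flatnonzero(np.diff(blue.astype(int)));print('blue edges mm',(xs[d]*1000).round(1))
E
python3 - <<'E'
from h import *
w,P=look();edges(w,P);cv2.imwrite('pics/w4.png',w)
w1=cv2.imread('pics/w2.png')
E
```

```text
t 6.9 Frow x,y,z -0.28 -0.07 -0.12 pad 0.05 row pos -0.0424 0.0 0.2197
blue edges mm [-82.5 -75.  -73.5 -58.  -54.  -37.5 -36.5 -28.5 -27.5 -19.5 -18.   -2.
   2.   19.   19.5  26.   27.5  54.   57.5  81.5]
```

Lever 1 turns freely well past a sound stop and the seams haven't moved, so the near block looks loose. Continuing to its stop.

Call:
drive_tool:
  fingers: [0.48,0.48,0.48]
  linear:
    - [0,0.1,0]
    - [0,0.1,0]
    - [0,0,0]
  spin: [0,0,0]

```text
time_s: 7.28
position: [0.4246, -0.1507, 0.2197]
tool_rot: [0.639, 0.769, 0.0, -0.0]
force: [-0.3, 0.2, -0.4]
grip_width: 0.0221
grasp_force: 0.1
```

Call:
drive_tool:
  fingers: [0.48,0.48]
  linear:
    - [0,0.1,0]
    - [0,0,0]
  spin: [0,0]

```text
time_s: 7.52
position: [0.4256, -0.1505, 0.2197]
tool_rot: [0.639, 0.769, 0.0, 0.0]
force: [-0.7, -0.1, -0.1]
grip_width: 0.0223
grasp_force: 0.1
```

Run:
```python
from h import *
w,P=look(3);edges(w,P)
```

```text
t 7.67 Frow x,y,z 0.0 0.06 -0.02 pad 0.09 row pos -0.0394 0.0 0.2197
blue edges mm [-82.5 -75.5 -73.5 -57.5 -53.5 -37.  -36.5 -28.5 -27.5 -19.5 -18.   -2.
   2.   26.5  27.5  54.   57.5  81.5]
```

Call:
drive_tool:
  fingers: [0.48,0.48]
  linear:
    - [0,0.1,0]
    - [0,0,0]
  spin: [0,0]

```text
time_s: 7.92
position: [0.4261, -0.1503, 0.2196]
tool_rot: [0.639, 0.769, -0.0, -0.0]
force: [-3.1, -2.1, 1.3]
grip_width: 0.022
grasp_force: 1.6
```

Run:
```python
from h import *
w,P=look(3);edges(w,P)
```

```text
t 8.07 Frow x,y,z -3.79 -0.53 1.45 pad 1.76 row pos -0.0388 0.0001 0.2196
blue edges mm [-82.5 -75.5 -73.5 -57.5 -53.5 -37.  -36.5 -28.5 -27.5 -20.  -18.   -2.
   2.   26.5  27.5  36.5  37.5  54.   57.5  75.5  76.   81.5]
```

Call:
drive_tool:
  fingers: [0.48,0.48]
  linear:
    - [0,0.1,0]
    - [0,0,0]
  spin: [0,0]

```text
time_s: 8.32
position: [0.4268, -0.1501, 0.2195]
tool_rot: [0.639, 0.769, -0.001, -0.001]
force: [-5.7, -0.9, 3.0]
grip_width: 0.0222
grasp_force: 3.0
```

Run:
```python
from h import *
w,P=look(3);edges(w,P);cv2.imwrite('pics/w5.png',w[120:384,130:480])
```

```text
t 8.47 Frow x,y,z -5.14 -0.73 2.47 pad 2.98 row pos -0.0381 0.0001 0.2195
blue edges mm [-82.  -75.5 -73.5 -57.5 -53.5 -28.  -27.5 -20.  -18.   -2.    2.   19.
  19.5  26.5  27.5  37.   37.5  54.   57.5  75.   75.5  81.5]
```

View pics/w5.png

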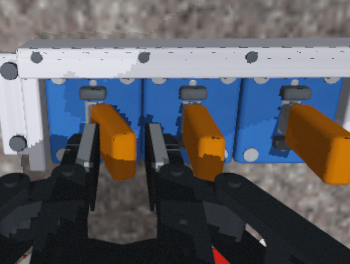

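Stop reached, with a clean force rise of about 5 N at +0.35. Lever 1 is loose. After a pause I'll pull it back.

Call:
drive_tool:
  fingers: [0.48,0.48,0.48,0.48,0.48,0.48,0.48,0.48]
  linear:
    - [0,0,0]
    - [0,-0.4,0]
    - [0,-0.6,0]
    - [0,-0.6,0]
    - [0,-0.6,0]
    - [0,-0.6,0]
    - [0,-0.4,0]
    - [0,0,0]
  spin: [0,0,0,0,0,0,0,0]

```text
time_s: 9.48
position: [0.3956, -0.156, 0.2196]
tool_rot: [0.639, 0.769, -0.0, -0.0]
force: [-0.3, -1.0, 0.2]
grip_width: 0.022
grasp_force: 0.0
```

Call:
drive_tool:
  fingers: [0.48,0.48,0.48]
  linear:
    - [0,-0.1,0]
    - [0,-0.1,0]
    - [0,0,0]
  spin: [0,0,0]

```text
time_s: 9.85
position: [0.3945, -0.1563, 0.2198]
tool_rot: [0.639, 0.769, 0.0, 0.0]
force: [2.7, 1.0, -1.4]
grip_width: 0.0223
grasp_force: 1.1
```

Run:
```python
from h import *
w,P=look(2);edges(w,P)
```

```text
t 9.95 Frow x,y,z 2.61 0.54 -0.74 pad 1.2 row pos -0.071 0.0001 0.2199
blue edges mm [-82.5 -75.  -73.5 -57.5 -53.5 -37.  -36.  -29.  -28.  -20.  -18.   -2.
   1.5  19.   20.   26.   27.   37.   38.   53.5  57.5  70.5]
```

Call:
drive_tool:
  fingers: [0.48,0.48,0.48,0.48,0.48,0.48]
  linear:
    - [0,-0.1,0]
    - [0,0,0]
    - [0,0,0]
    - [0,0.3,0]
    - [0,0.1,0]
    - [0,0,0]
  spin: [0,0,0,0,0,0]

```text
time_s: 10.7
position: [0.3966, -0.1557, 0.2194]
tool_rot: [0.639, 0.769, -0.0, -0.001]
force: [0.2, 1.1, -0.1]
grip_width: 0.0222
grasp_force: 0.0
```

Run:
```python
from h import *
w,P=look(2);edges(w,P)
```

```text
t 10.8 Frow x,y,z 0.36 -0.14 -0.36 pad 0.0 row pos -0.0687 0.0002 0.2195
blue edges mm [-83.5 -76.5 -75.  -58.5 -54.5 -38.5 -36.  -30.  -28.  -20.  -18.   -2.
   1.5  19.   19.5  26.   27.   37.5  38.   53.5  57.5  72. ]
```

Call:
drive_tool:
  fingers: [0.48,0.48,0.48,0.48,0.48,0.48,0.48]
  linear:
    - [0,0,-3.5]
    - [0,3.4,0]
    - [0,3.5,0]
    - [0,0,0]
    - [0,0,3.5]
    - [0,0.5,0]
    - [0,0,0]
  spin: [0,0,0,0,0,0,0]

```text
time_s: 11.68
position: [0.4698, -0.1423, 0.2203]
tool_rot: [0.639, 0.769, -0.0, -0.0]
force: [0.1, 0.4, 0.3]
grip_width: 0.022
grasp_force: 0.1
```

Run:
```python
from h import *
w,P=look(2);edges(w,P)
```

```text
t 11.78 Frow x,y,z -0.88 -0.64 -0.32 pad 0.19 row pos 0.0057 -0.0003 0.2207
blue edges mm [-82.  -76.  -74.5 -58.  -54.  -38.5 -36.5 -28.5 -26.5 -19.5 -18.   -1.5
   2.   27.   28.5  54.   58.   82. ]
```

Call:
drive_tool:
  fingers: [0.48,0.48,0.48]
  linear:
    - [0,0.1,0]
    - [0,0.1,0]
    - [0,0,0]
  spin: [0,0,0]

```text
time_s: 12.15
position: [0.4719, -0.1419, 0.22]
tool_rot: [0.639, 0.769, 0.0, 0.0]
force: [0.6, -0.3, -0.2]
grip_width: 0.0222
grasp_force: 0.0
```

Run:
```python
from h import *
w,P=look(2);edges(w,P)
```

```text
t 12.25 Frow x,y,z 0.22 0.35 -0.31 pad 0.0 row pos 0.0077 -0.0001 0.2198
blue edges mm [-82.5 -76.  -75.  -58.  -54.  -38.5 -36.5 -28.5 -26.5 -19.5 -18.   -2.
   2.   19.   19.5  27.   28.5  54.   58.   82. ]
```

Call:
drive_tool:
  fingers: [0.48,0.48]
  linear:
    - [0,0.1,0]
    - [0,0,0]
  spin: [0,0]

```text
time_s: 12.5
position: [0.4727, -0.1417, 0.2197]
tool_rot: [0.639, 0.769, -0.0, -0.0]
force: [-0.9, -0.1, 0.1]
grip_width: 0.022
grasp_force: 0.3
```

Call:
drive_tool:
  fingers: [0.48,0.48]
  linear:
    - [0,0.1,0]
    - [0,0,0]
  spin: [0,0]

```text
time_s: 12.75
position: [0.4731, -0.1416, 0.2196]
tool_rot: [0.639, 0.769, -0.001, -0.0]
force: [-4.3, -1.1, 3.3]
grip_width: 0.022
grasp_force: 2.3
```

Run:
```python
from h import *
w,P=look(2);edges(w,P)
```

```text
t 12.85 Frow x,y,z -5.2 -0.32 3.72 pad 2.57 row pos 0.009 -0.0 0.2196
blue edges mm [-82.  -76.  -74.5 -58.  -54.  -38.5 -36.5 -28.  -26.5 -19.5 -18.   -2.
   2.   27.   28.5  54.   58.   82. ]
```

The middle lever stops at about +9 mm (5 N), so it's sound. After a pause, pulling it back.

Call:
drive_tool:
  fingers: [0.48,0.48,0.48,0.48,0.48,0.48,0.48,0.48]
  linear:
    - [0,0,0]
    - [0,0,0]
    - [0,-0.5,0]
    - [0,-0.5,0]
    - [0,-0.5,0]
    - [0,-0.1,0]
    - [0,-0.1,0]
    - [0,0,0]
  spin: [0,0,0,0,0,0,0,0]

```text
time_s: 13.85
position: [0.4574, -0.1446, 0.2199]
tool_rot: [0.639, 0.769, 0.0, 0.0]
force: [1.3, 2.2, 0.3]
grip_width: 0.0221
grasp_force: 1.1
```

Call:
drive_tool:
  fingers: [0.48,0.48]
  linear:
    - [0,-0.1,0]
    - [0,0,0]
  spin: [0,0]

```text
time_s: 14.1
position: [0.4565, -0.1449, 0.2199]
tool_rot: [0.639, 0.769, 0.0, 0.001]
force: [3.3, 0.8, -0.0]
grip_width: 0.0218
grasp_force: 1.9
```

Run:
```python
from h import *
w,P=look(2)
```

```text
t 14.2 Frow x,y,z 4.21 -0.32 -0.24 pad 2.04 row pos -0.008 -0.0002 0.2199
```

Call:
drive_tool:
  fingers: [0.48,0.48,0.48,0.48,0.48]
  linear:
    - [0,-0.1,0]
    - [0,0,0]
    - [0,0,0]
    - [0,0.5,0]
    - [0,0,0]
  spin: [0,0,0,0,0]

```text
time_s: 14.82
position: [0.4594, -0.144, 0.2193]
tool_rot: [0.639, 0.769, -0.001, -0.001]
force: [-0.6, -0.6, -0.1]
grip_width: 0.0223
grasp_force: 0.0
```

Run:
```python
from h import *
w,P=look(2);edges(w,P)
```

```text
t 14.93 Frow x,y,z -0.25 0.07 0.51 pad 0.0 row pos -0.0051 0.0002 0.2193
blue edges mm [-82.5 -76.5 -75.  -58.  -54.  -38.5 -36.5 -21.  -20.   -3.5   0.5  16.5
  18.5  25.5  28.5  54.   58.   82. ]
```

Call:
drive_tool:
  fingers: [0.48,0.48,0.48,0.48,0.48,0.48,0.48]
  linear:
    - [0,0,-3.5]
    - [0,3.1,0]
    - [0,3.0,0]
    - [0,0,0]
    - [0,0,3.5]
    - [0,0.7,0]
    - [0,0,0]
  spin: [0,0,0,0,0,0,0]

```text
time_s: 15.8
position: [0.5268, -0.1316, 0.2201]
tool_rot: [0.639, 0.769, -0.0, -0.0]
force: [-0.3, 0.3, -0.1]
grip_width: 0.0221
grasp_force: 0.3
```

Call:
drive_tool:
  fingers: [0.48,0.48]
  linear:
    - [0,0.1,0]
    - [0,0,0]
  spin: [0,0]

```text
time_s: 16.05
position: [0.5278, -0.1315, 0.2205]
tool_rot: [0.639, 0.769, -0.0, 0.0]
force: [-2.0, -0.2, 1.3]
grip_width: 0.0222
grasp_force: 0.9
```

Call:
drive_tool:
  fingers: [0.48,0.48]
  linear:
    - [0,0.1,0]
    - [0,0,0]
  spin: [0,0]

```text
time_s: 16.3
position: [0.5283, -0.1314, 0.22]
tool_rot: [0.639, 0.769, -0.001, -0.0]
force: [-5.9, -1.5, 3.4]
grip_width: 0.0226
grasp_force: 2.8
```

Run:
```python
from h import *
w,P=look(2);edges(w,P)
```

```text
t 16.4 Frow x,y,z -5.47 -1.04 4.47 pad 2.76 row pos 0.065 -0.0003 0.2198
blue edges mm [-74.  -58.  -54.  -38.5 -36.5 -21.  -19.5  -3.    0.5  16.5  18.5  27.
  29.5  54.5  58.5  83. ]
```

The far lever is sound as well, stopping at +9 mm. Pause, then pull back.

Call:
drive_tool:
  fingers: [0.48,0.48,0.48,0.48,0.48,0.48,0.48,0.48]
  linear:
    - [0,0,0]
    - [0,0,0]
    - [0,-0.5,0]
    - [0,-0.5,0]
    - [0,-0.5,0]
    - [0,-0.1,0]
    - [0,-0.1,0]
    - [0,0,0]
  spin: [0,0,0,0,0,0,0,0]

```text
time_s: 17.4
position: [0.5124, -0.1343, 0.2199]
tool_rot: [0.639, 0.769, 0.0, 0.0]
force: [2.0, 1.4, 0.3]
grip_width: 0.0224
grasp_force: 1.1
```

Call:
drive_tool:
  fingers: [0.48,0.48]
  linear:
    - [0,-0.1,0]
    - [0,0,0]
  spin: [0,0]

```text
time_s: 17.65
position: [0.5115, -0.1346, 0.2199]
tool_rot: [0.639, 0.769, 0.0, 0.0]
force: [3.8, 0.1, -0.6]
grip_width: 0.0223
grasp_force: 1.8
```

Run:
```python
from h import *
w,P=look(2)
```

```text
t 17.75 Frow x,y,z 3.98 0.02 -0.04 pad 1.86 row pos 0.0479 -0.0003 0.2199
```

Call:
drive_tool:
  fingers: [0.48,0.48,0.48,0.48,0.48,0.48]
  linear:
    - [0,-0.1,0]
    - [0,0,0]
    - [0,0,0]
    - [0,0.5,0]
    - [0,0,0]
    - [0,0,-4.5]
  spin: [0,0,0,0,0,0]

```text
time_s: 18.5
position: [0.5125, -0.1332, 0.2616]
tool_rot: [0.639, 0.769, -0.002, -0.004]
force: [0.9, 0.1, 0.5]
grip_width: 0.0219
grasp_force: 0.0
```

Call:
drive_tool:
  fingers: [0.2,0.2,0.2,0.2,0.2]
  linear:
    - [0,-4,-2]
    - [0,-4,0]
    - [0,-4.0,0]
    - [0,0,0]
    - [0,0,0]
  spin: [0,0,0,0,0]

```text
time_s: 19.12
position: [0.3973, -0.1559, 0.2848]
tool_rot: [0.639, 0.769, 0.0, 0.0]
force: [0.6, -0.5, 0.2]
grip_width: 0.034
grasp_force: 0.0
```

Run:
```python
from h import *
w,P=look(2);edges(w,P);s=ctrl.sense();print(s['grip_width'])
cv2.imwrite('pics/w6.png',w)
T=eyes.camera_params('top');t=eyes.capture('top')
def oc(im,roi,cam,Q,z):
    h=cv2.cvtColor(im,cv2.COLOR_BGR2HSV);m=cv2.inRange(h,(8,150,120),(20,255,255))
    n,l,st,c=cv2.connectedComponentsWithStats(m)
    for i in range(1,n):
        if st[i][4]>40: print(cam,st[i],c[i].round(1))
oc(w,None,'wrist',P,.05)
for x in (-57,0,56): # predicted top-centre pixel of handle, upright / sound lean / loose lean
    print([proj('wrist',row(x/1e3+52*np.sin(a)/1e3,0,.016+.052*np.cos(a)),P).round(1).tolist() for a in (0,-.08,-.35)])
```

```text
t 19.23 Frow x,y,z 0.18 -0.28 0.2 pad 0.0 row pos -0.0676 -0.0001 0.2848
blue edges mm [-83.5 -76.5 -74.  -58.5 -54.5 -38.5 -36.  -22.  -19.5  -3.5   0.5  17.
  19.   25.   25.5  34.5  35.   51.5  55.5  72.   74.5  79.5]
0.0342734336566139
wrist [ 237  190   32   49 1196] [252.1 213.6]
wrist [338 190  24  50 783] [350.  216.6]
wrist [416 190  36  50 824] [438.  216.9]
[[[269.5, 226.2]], [[262.9, 226.1]], [[241.3, 224.4]]]
[[[360.7, 226.0]], [[354.0, 225.9]], [[330.9, 224.1]]]
[[[451.8, 226.0]], [[444.9, 225.9]], [[420.0, 224.0]]]
```

View pics/w6.png

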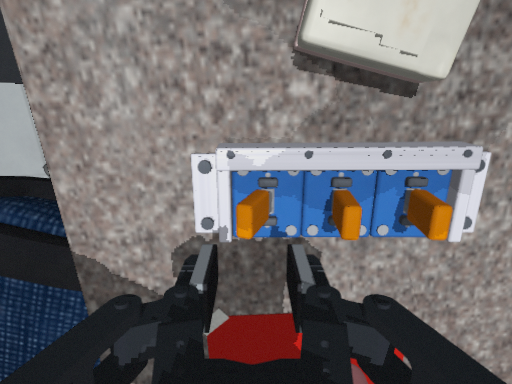

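The three arms lean towards the robot, with handles at (252,214), (350,217) and (438,217). Descending around the loose handle.

Call:
drive_tool:
  fingers: [0.2,0.2,0.2,0.2,0.2]
  linear:
    - [0,-0.1,3]
    - [0,0,3]
    - [0,0,1]
    - [0,0,1]
    - [0,0,0]
  spin: [0,0,0,0,0]

```text
time_s: 19.9
position: [0.3962, -0.156, 0.2046]
tool_rot: [0.639, 0.769, -0.0, -0.0]
force: [-0.0, -0.1, -0.5]
grip_width: 0.0346
grasp_force: 0.0
```

Call:
drive_tool:
  fingers: [0.2,0.3,0.4,0.45,0.45]
  linear:
    - [0,0.5,0]
    - [0,0.4,0]
    - [0,0.2,0]
    - [0,0,0]
    - [0,0,0]
  spin: [0,0,0,0,0]

```text
time_s: 20.52
position: [0.4068, -0.154, 0.2047]
tool_rot: [0.639, 0.769, 0.0, 0.0]
force: [0.4, 0.4, 0.1]
grip_width: 0.0234
grasp_force: 0.0
```

Run:
```python
from h import *
w,P=look(2);edges(w,P);s=ctrl.sense();print(s['grip_width'])
```

```text
t 20.62 Frow x,y,z 0.02 -0.16 0.5 pad 0.0 row pos -0.0585 0.0001 0.2047
blue edges mm [-83.5 -76.5 -74.5 -58.5 -54.5 -38.5 -36.5 -21.  -19.5  -4.    0.   16.5
  19.   24.5  25.   34.   35.5  51.5  55.5  71.5]
0.02374219554543121
```

Centring at about -57 and pinching.

Call:
drive_tool:
  fingers: [0.5,0.7,0.9,0.9,0.9,0.9]
  linear:
    - [0,0.15,0]
    - [0,0,0]
    - [0,0,0]
    - [0,0,0]
    - [0,0,0]
    - [0,0,0]
  spin: [0,0,0,0,0,0]
  grip_force: 25

```text
time_s: 21.38
position: [0.4087, -0.1537, 0.2048]
tool_rot: [0.639, 0.769, 0.0, 0.0]
force: [2.0, 1.4, 1.0]
grip_width: 0.0118
grasp_force: 27.5
```

Run:
```python
from h import *
w,P=look(3);edges(w,P);s=ctrl.sense();print(s['grip_width'])
```

```text
t 21.52 Frow x,y,z 3.24 0.99 0.01 pad 27.45 row pos -0.0566 0.0 0.2048
blue edges mm [-83.5 -76.5 -75.  -59.  -55.  -38.5 -37.  -30.  -29.5 -21.  -19.5  -4.
   0.5  16.5  18.5  24.5  25.   35.   35.5  51.5  55.5  72. ]
0.01128133060614427
```

Call:
drive_tool:
  fingers: [0.9,0.9,0.9,0.9,0.9]
  linear:
    - [0,0.1,0]
    - [-0.3,0,0]
    - [-0.5,0,0]
    - [-0.5,0,0]
    - [0,0,0]
  spin: [0,0,0,0,0]

```text
time_s: 22.15
position: [0.4111, -0.1656, 0.2048]
tool_rot: [0.639, 0.769, 0.001, -0.001]
force: [-1.4, 5.5, 8.1]
grip_width: 0.0118
grasp_force: 28.7
```

Run:
```python
from h import *
w,P=look(2);edges(w,P);s=ctrl.sense();print(s['grip_width'])
```

```text
t 22.25 Frow x,y,z -0.63 5.57 7.14 pad 28.67 row pos -0.0564 -0.0121 0.2048
blue edges mm [-83.  -31.  -29.5 -21.  -19.5  -3.5   0.   17.   18.5  24.5  25.   34.5
  35.5  51.5  55.5  70.5]
0.011573609037360561
```

Call:
drive_tool:
  fingers: [0.9,0.9,0.9,0.9,0.9,0.9,0.9,0.9,0.9]
  linear:
    - [-0.5,0,0]
    - [-0.8,0,0]
    - [-0.8,0,0]
    - [-0.8,0,0]
    - [-0.8,0,0]
    - [-0.8,0,0]
    - [-0.8,0,0]
    - [-0.7,0,0]
    - [0,0,0]
  spin: [0,0,0,0,0,0,0,0,0]

```text
time_s: 23.38
position: [0.4221, -0.2248, 0.2048]
tool_rot: [0.639, 0.769, 0.0, -0.001]
force: [-1.0, 4.4, 8.4]
grip_width: 0.0115
grasp_force: 28.7
```

Run:
```python
from h import *
w,P=look(2);s=ctrl.sense();print(s['grip_width'])
T=eyes.camera_params('top');t=eyes.capture('top');cv2.imwrite('pics/t2.png',t)
for c in('top','wrist'):
  Q=P if c=='wrist' else T
  for th,z in(('block_a',0),('pink_cylinder',0),('grip_a',.05)):
    for r in models.tip_of(th,c)[:4]:
        uv=np.array(r['xy'])*[512,384];d=atz(c,uv,z,Q)[:2]-A;cc,sn=np.cos(Y),np.sin(Y)
        print(c,th,round(r['p'],2),uv.round(),'row',(1000*np.array([cc*d[0]+sn*d[1],-sn*d[0]+cc*d[1]])).round(1))
```

```text
t 23.48 Frow x,y,z -0.94 3.97 7.39 pad 28.66 row pos -0.0566 -0.0722 0.2048
0.0114855143873097
top block_a 0.87 [151. 221.] row [ 57.4 332.2]
top block_a 0.77 [271. 218.] row [-2.5 -8.2]
top block_a 0.61 [265. 200.] row [51.1 -3. ]
top block_a 0.61 [196. 130.] row [292.7 152.1]
top pink_cylinder 0.88 [336. 200.] row [   8.6 -204. ]
top grip_a 0.61 [150. 220.] row [ 60.1 325.1]
top grip_a 0.54 [246. 157.] row [178.2  25.5]
top grip_a 0.53 [270. 219.] row [-3.6 -4. ]
top grip_a 0.46 [195. 124.] row [300.6 146.8]
wrist block_a 0.91 [358. 105.] row [-2.   1.1]
wrist block_a 0.65 [469. 105.] row [54.4  0.9]
wrist block_a 0.55 [251. 233.] row [-57.9 -70.9]
wrist grip_a 0.65 [253. 280.] row [-56.8 -71.2]
wrist grip_a 0.56 [392. 111.] row [-5.   0.5]
```

Call:
drive_tool:
  fingers: [0.9,0.9,0.9,0.9,0.9,0.9,0.9,0.9,0.9,0.9]
  linear:
    - [-0.8,0,0]
    - [-1,-0.1,0]
    - [-1,-0.1,0]
    - [-1,-0.1,0]
    - [-1,-0.1,0]
    - [-1,-0.1,0]
    - [-1,-0.1,0]
    - [-1,-0.1,0]
    - [-1,-0.1,0]
    - [-1,0,0]
  spin: [0,0,0,0,0,0,0,0,0,0]

```text
time_s: 25.08
position: [0.432, -0.3217, 0.2048]
tool_rot: [0.639, 0.769, 0.001, -0.002]
force: [-1.0, 9.0, 11.7]
grip_width: 0.0114
grasp_force: 29.2
```

Call:
drive_tool:
  fingers: [0.9,0.9,0.9,0.9]
  linear:
    - [-0.8,0,0]
    - [-0.8,0,0]
    - [-0.4,0,0]
    - [0,0,0]
  spin: [0,0,0,0]

```text
time_s: 25.58
position: [0.4358, -0.3417, 0.2048]
tool_rot: [0.639, 0.769, 0.001, -0.002]
force: [-1.5, 5.5, 8.8]
grip_width: 0.0111
grasp_force: 28.9
```

Run:
```python
from h import *
w,P=look(2);s=ctrl.sense();print(s['grip_width']);cv2.imwrite('pics/w7.png',w)
```

```text
t 25.68 Frow x,y,z 0.88 5.76 8.39 pad 28.89 row pos -0.0649 -0.1897 0.2048
0.01155764960231127
```

View pics/w7.png

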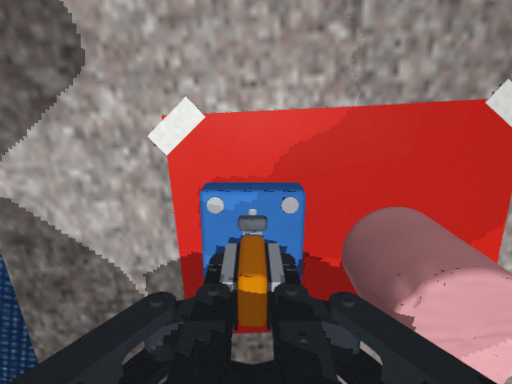

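The block is squarely on the red sheet: base at about (203..303, 185), with red showing at its left and the cylinder clear at right. Releasing and rising.

Call:
drive_tool:
  fingers: [0.6,0.4,0.4,0.4,0.4,0.4,0.4,0.4,0.4,0.4]
  linear:
    - [0,0,0]
    - [0,0,0]
    - [0,0,0]
    - [0,0,-2]
    - [0,0,-4]
    - [0,0,-5]
    - [0,0,-5]
    - [5,0,0]
    - [5,0,0]
    - [0,0,0]
  spin: [0,0,0,0,0,0,0,0,0,0]

```text
time_s: 26.92
position: [0.4171, -0.242, 0.3647]
tool_rot: [0.638, 0.77, 0.0, -0.001]
force: [0.1, -0.4, 0.1]
grip_width: 0.0255
grasp_force: 0.0
```

Run:
```python
from h import *
w,P=look(2);edges(w,P)
cv2.imwrite('pics/w8.png',w)
h=cv2.cvtColor(w,cv2.COLOR_BGR2HSV)
m=cv2.inRange(h,(100,120,60),(125,255,255));n,l,st,c=cv2.connectedComponentsWithStats(m)
cc,sn=np.cos(Y),np.sin(Y)
def rw(uv,z): d=atz('wrist',uv,z,P)[:2]-A;return (1000*np.array([cc*d[0]+sn*d[1],-sn*d[0]+cc*d[1]])).round(1)
for i in range(1,n):
    if st[i][4]>300:
        x,y,a,b=st[i][:4];print('blue',st[i],rw((x,y),.02),rw((x+a,y+b),.02))
m=cv2.inRange(h,(8,150,120),(20,255,255));n,l,st,c=cv2.connectedComponentsWithStats(m)
for i in range(1,n):
    if st[i][4]>60: print('orange',st[i],c[i].round(1))
for x,y in((-1.5,0),(53.5,0),(-65,-190)):
    print([proj('wrist',row(x/1e3+34*np.sin(a)/1e3,y/1e3,.016+.034*np.cos(a)),P).round(1).tolist() for a in (0,-.08)])
for t in('pink_cylinder','block_a'):
    for r in models.tip_of(t,'wrist')[:4]:print(t,round(r['p'],2),rw(np.array(r['xy'])*[512,384],0))
```

```text
t 27.02 Frow x,y,z 0.13 0.34 -0.24 pad 0.0 row pos -0.0641 -0.0908 0.3649
blue edges mm [-29.5 -22.5 -18.5  -3.5   0.5  16.   19.5  33.5  36.   51.5  56.   71.
  75.   80. ]
blue [ 289   50  126   67 5266] [-31.4  26.2] [ 89.6 -32.2]
blue [    0   178   130   180 16384] [-314.8  -91.3] [-212.8 -316.3]
blue [ 227  231   50   56 1975] [ -91.3 -149.5] [ -36.4 -218.3]
orange [319  62  17  33 468] [327.2  77.8]
orange [390  62  18  32 465] [398.7  77.3]
orange [245 277  13  21 238] [251.  287.2]
[[[327.9, 79.9]], [[324.6, 79.9]]]
[[[394.9, 79.3]], [[391.5, 79.4]]]
[[[251.7, 279.8]], [[249.0, 279.7]]]
pink_cylinder 0.65 [  15.7 -197.6]
block_a 0.95 [51.5  2.5]
block_a 0.59 [ -65.2 -190.2]
block_a 0.57 [-5.7  1.4]
```

View pics/w8.png

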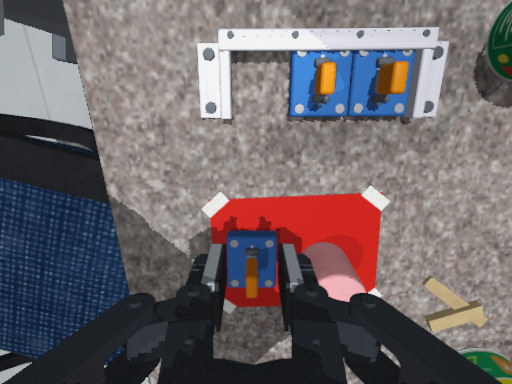

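Run:
```python
from h import *
P=eyes.camera_params('wrist');w=cv2.imread('pics/w8.png')
cc,sn=np.cos(Y),np.sin(Y)
def rw(uv,z): d=atz('wrist',uv,z,P)[:2]-A;return (1000*np.array([cc*d[0]+sn*d[1],-sn*d[0]+cc*d[1]])).round(1)
h=cv2.cvtColor(w,cv2.COLOR_BGR2HSV)
for y in (68,74,80,86):
    for a,b in((310,345),(372,415)):
        r=h[y,a:b];o=[(i+a,int(r[i,2])) for i in range(b-a) if 5<=r[i,0]<=22 and r[i,1]>140]
        v=np.array(o);br=v[v[:,1]>0.85*v[:,1].max()]
        print(y,'top face px',br[0,0],br[-1,0],'row x at .068',rw((br[0,0]-.5,y),.068)[0],rw((br[-1,0]+.5,y),.068)[0],'orange from',v[0,0], 'cheek/base')
c=w[40:130,280:450];cv2.imwrite('pics/c8.png',cv2.resize(c,None,fx=4,fy=4,interpolation=cv2.INTER_CUBIC))
```

```text
68 top face px 323 335 row x at .068 -9.8 0.2 orange from 317 cheek/base
68 top face px 395 407 row x at .068 45.1 54.9 orange from 381 cheek/base
74 top face px 322 334 row x at .068 -10.2 -0.2 orange from 316 cheek/base
74 top face px 394 406 row x at .068 45.0 54.8 orange from 379 cheek/base
80 top face px 322 334 row x at .068 -9.9 0.1 orange from 316 cheek/base
80 top face px 394 405 row x at .068 45.6 54.7 orange from 379 cheek/base
86 top face px 321 333 row x at .068 -10.4 -0.3 orange from 316 cheek/base
86 top face px 393 404 row x at .068 45.4 54.6 orange from 378 cheek/base
```

View pics/c8.png

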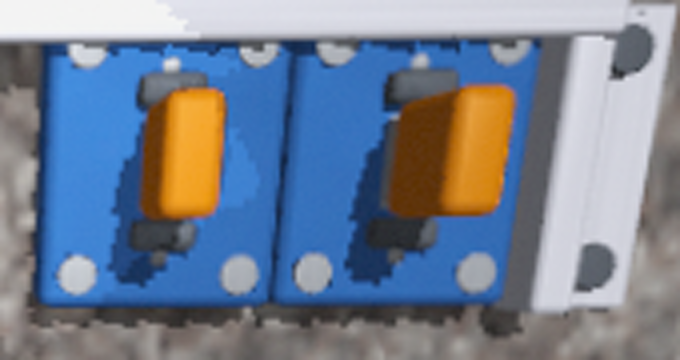

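The crop shows both sound handles with their tops about 3.6 mm towards the robot, a lean of about -0.07. Both blocks are still in the rack.

```bash
python3 -c "
from cell import ctrl
print(ctrl.hand_in())"
```

```text
the job is handed in; nothing more can be done
None
```

I checked all three arms and slid the loose block, the one nearest the robot, wholly onto the red sheet; the two sound blocks are still in the rack leaning towards the robot, though pulling on their arms shifted them about 1.5 and 2.5 mm towards it, and the job is handed in at about 27 s.

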